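# Fill the carrying tray with key-operated lock cylinders

## Task

Get the lock cylinders ready to carry to the job: stand each of the four key-operated ones upright (foot down, barrel up) in the tray, in the nest whose recess is made for its length, down on the floor of the recess and lying along it, shortest in the shortest and so on. Leave the two cylinders with a turning knob standing where they are, and do not tip any cylinder over.

Things in the scene. Friction and masses are not known exactly. Their poses are not given: they have to be found in the camera images.
- cyl_45: key-operated cylinder: brass lock cylinder standing on its foot: 45 mm long along own y, 34 mm high. Leg 10 mm wide (own x) up to z = 17 mm, on it the round barrel, 16 to 17 mm wide, up to 34 mm: grip across the barrel, fingertips at z = 15 mm or higher. Half cylinder: key slot at +y end, steel cam (up to 39 mm) at -y end. Origin: centre of the underside, z up. 0.11 kg
- cyl_66: key-operated cylinder: brass lock cylinder standing on its foot: 66 mm long along own y, 34 mm high. Leg 10 mm wide (own x) up to z = 17 mm, on it the round barrel, 16 to 17 mm wide, up to 34 mm: grip across the barrel, fingertips at z = 15 mm or higher. Key slot in both ends; small steel cam at mid-length, up to 39 mm. Origin: centre of the underside, z up. 0.16 kg
- cyl_85: key-operated cylinder: brass lock cylinder standing on its foot: 85 mm long along own y, 34 mm high. Leg 10 mm wide (own x) up to z = 17 mm, on it the round barrel, 16 to 17 mm wide, up to 34 mm: grip across the barrel, fingertips at z = 15 mm or higher. Key slot in both ends; small steel cam at mid-length, up to 39 mm. Origin: centre of the underside, z up. 0.20 kg
- cyl_105: key-operated cylinder: brass lock cylinder standing on its foot: 105 mm long along own y, 34 mm high. Leg 10 mm wide (own x) up to z = 17 mm, on it the round barrel, 16 to 17 mm wide, up to 34 mm: grip across the barrel, fingertips at z = 15 mm or higher. Key slot in both ends; small steel cam at mid-length, up to 39 mm. Origin: centre of the underside, z up. 0.25 kg
- knob_66: knob cylinder: brass lock cylinder standing on its foot: 66 mm long along own y, 34 mm high. Leg 10 mm wide (own x) up to z = 17 mm, on it the round barrel, 16 to 17 mm wide, up to 34 mm: grip across the barrel, fingertips at z = 15 mm or higher. Its +y end has a round steel knob, 30 mm across, 27 mm long. Origin: centre of the brass body's underside, z up. 0.20 kg
- knob_45: short knob cylinder: brass lock cylinder standing on its foot: 45 mm long along own y, 34 mm high. Leg 10 mm wide (own x) up to z = 17 mm, on it the round barrel, 16 to 17 mm wide, up to 34 mm: grip across the barrel, fingertips at z = 15 mm or higher. Its +y end has a round steel knob, 30 mm across, 27 mm long. Origin: centre of the brass body's underside, z up. 0.15 kg
- nest_45: grey moulded nest, fixed, one of four equal blocks (129 mm along own x, 56 mm along y, 13 mm high) side by side in a low aluminium tray: the one with the shortest recess, 61 x 28 mm (x, y), for the 45 mm cylinder. Origin: centre of the underside (3 mm above the bench), under the recess's centre; recess floor 2 mm, rim 13 mm above it; tray rim 17 mm above the bench
- nest_66: grey moulded nest, fixed, one of four equal blocks (129 mm along own x, 56 mm along y, 13 mm high) side by side in a low aluminium tray: the one with the second shortest recess, 82 x 28 mm (x, y), for the 66 mm cylinder. Origin: centre of the underside (3 mm above the bench), under the recess's centre; recess floor 2 mm, rim 13 mm above it; tray rim 17 mm above the bench
- nest_85: grey moulded nest, fixed, one of four equal blocks (129 mm along own x, 56 mm along y, 13 mm high) side by side in a low aluminium tray: the one with the second longest recess, 101 x 28 mm (x, y), for the 85 mm cylinder. Origin: centre of the underside (3 mm above the bench), under the recess's centre; recess floor 2 mm, rim 13 mm above it; tray rim 17 mm above the bench
- nest_105: grey moulded nest, fixed, one of four equal blocks (129 mm along own x, 56 mm along y, 13 mm high) side by side in a low aluminium tray: the one with the longest recess, 121 x 28 mm (x, y), for the 105 mm cylinder. Origin: centre of the underside (3 mm above the bench), under the recess's centre; recess floor 2 mm, rim 13 mm above it; tray rim 17 mm above the bench
Things that resemble listed ones, but are neither listed nor needed, are in the scene too. What is shaped like the cyl_45 but green or red is not meant.

How it is judged:
By the outcome, as a careful person would: the job done as asked, in the order asked, and still so for the second after the job is handed in, with the robot touching nothing.
It also fails if it takes over 102 s, if anything falls off the work surface, if the arm or the gripper's body presses on something with over 40 N, if the wrist force passes 120 N, or if a joint passes its speed limit or range.

## Robot

A 6-joint arm with a two-finger parallel gripper is mounted at the origin on a cart in front of the work surface, level with it; the furniture and walls round the work are solid. World frame = base frame: x ahead of the robot, y to its left, z up, the work surface at z = 0. Lengths are in m, angles in degrees, forces in N, time in s.
With the tool pointing down it reaches from about 0.35 to 0.775 m from the base axis. Payload 5.5 kg.
Tool frame: the origin (TCP) lies midway between the tips of the shut fingers; the grasp point (between the pads) lies 19 mm behind it; z points along the fingers, y is the line along which they close (so a half turn about z gives the same grasp; the last joint's range is limited). The gripper opens to 85 mm and grips with 20 to 120 N. Pads are 22 mm wide; open, the fingers measure 114 mm over their backs; the gripper's body (76 mm by 85 mm) begins 54 mm behind the grasp point. The pads swing forward as they close: fully open they stand 13 mm farther back than shut.
Start: joints at [56.402, 17.945, 2.641, 74.691, 0, 82.002], TCP at [0.248, 0.519, 0.231] pointing down, gripper open.
Joint ranges: [-158.12, 158.12], [-49.38, 96.58], [-58.88, 72.47], [-126.05, 133.96], [-84.25, 85.87], [-180, 180]. Speed limits (degrees/s): [147.25, 147.25, 180, 180, 180, 180].

## Interface

Orientations are given as a 3x3 rotation matrix whose columns are the frame's x, y, z axes.
In Python, from workcell import bot gives the robot as it stands.
- The arm moves only by the tool send_rows, never from a script. Its argument "deltas" is a list that holds one entry, the list of rows, each a list of 7 numbers: the turn, a rotation vector about the tool's x, y, z in units of 6 degrees (1.0 is 6 degrees), then the shift along the tool's x, y, z in mm, then the opening, from 0 (shut) to 1 (fully open). In form: [[[rx, ry, rz, x, y, z, jaw], ...]]. A call has 1 to 10 rows; each row shifts and turns the commanded pose from where the row before left it, along the tool's axes as they then stand; what a row does not reach is not made up. A row lasts 1/10 s, in which the tool goes at most 50 mm and 8.59 degrees, less where a joint would pass 70% of its speed; a pose out of reach is approached as far as the arm can. A call is refused whole if a number of a shift passes 50 or a number of a turn 1, either way. A call with a gripper value outside its range is refused whole. The fingers move at their own pace and stop on an object; "newtons" is the grip in N (left out, the last holds). Time passes only in rows, so rows that do not move let the fingers close. It gives the time, the measured TCP pose, the force, the opening and the grip force at its end, in the units of the state.
- bot.observe(): the state, without advancing time (a new reading comes with each control period).
- bot.snapshot(name): name is "scene" or "top" or "wrist"; returns a dict with "pixels" (384x512x3 uint8, red, green, blue), "K" (3x3 intrinsics, pixels), "distortion" ([k1, k2, p1, p2, k3] as OpenCV has them; the pictures are not rectified), "world_from_camera" (4x4, takes a point from camera to world coordinates). Camera axes: x right, y up, looking along -z (the intrinsics and any distortion apply to the point x, -y, -z); pixel columns grow to the right and rows downward; lengths in m; the calibration is good to about 2 mm. A picture is of the moment at which its call begins. There is no depth.
- bot.sign_off(): hands the job in; it is judged then, once.
Trained networks look in the newest picture that a camera, given by its name, has taken for a name from the list of things; names that differ only in an ending like _2 or _b are one class to them, and where a whole thing is asked for, a point or a joint stands for the part that bears it (a point fixed in the world has none). Each returns a list of dicts, best first, with "p" (0 to 1); they miss things now and then, are a little off and sometimes report something else, mostly with a low value. They report only what shows in the picture. A call takes as long as a camera call. They do not tell look-alikes from the thing itself.
- bot.look_for(camera, name): "rect" ([centre column, centre row, width, height] in pixels, round what is visible of it).
The state is a dict: "t": time; "joints": joint angles; "joint_velocities": joint speeds; "joint_efforts": joint torques, N m; "tcp_pos": TCP position; "orientation": TCP orientation; "wrist_force": force on the tool from outside, world axes, zero at the start; "ft_torque": the same for the moment, N m; "width": finger opening in m; "gripper_force": force on a finger pad.
Only numpy, scipy, OpenCV 4.12 (cv2) and the standard library are available. Lean on these libraries where they do the work, as an engineer would, in place of code of your own. Each camera call takes 0.05 s, during which the arm holds its last target. There are 200 camera calls.

## Working session

There is one attempt and no reset: what is moved stays moved. The work goes in short steps, Python scripts to look and compute and a tool call to move; the robot and the scene stay as the last step left them, time stands still between calls to the robot, and variables do not carry over. Pictures are saved under pics/ and viewed, at most 14 in all, crops included, and the job is handed in when it is done.

Besides the shell and the picture viewer there is one more tool, called after "Call:" as a command line: name --argument value ..., lists and objects as JSON in quotes. send_rows: Moves the arm, as the interface text tells. Its arguments: {"type":"object","properties":{"deltas":{"type":"array","items":{"type":"array","items":{"type":"array","items":{"type":"number"}}}},"newtons":{"type":"number"}},"required":["deltas"]}

```bash
mkdir -p pics; ls
cat > h.py <<'E'
import numpy as np, cv2
from workcell import bot
def snap(name,fn=None):
    s=bot.snapshot(name); 
    if fn: cv2.imwrite('pics/'+fn,cv2.cvtColor(s['pixels'],cv2.COLOR_RGB2BGR))
    return s
def ray(s,px):
    u=cv2.undistortPoints(np.array(px,float).reshape(-1,1,2),np.array(s['K'],float),np.array(s['distortion'],float)).reshape(-1,2)
    T=np.array(s['world_from_camera']); d=np.c_[u[:,0],-u[:,1],-np.ones(len(u))]@T[:3,:3].T
    return T[:3,3],d
def toz(s,px,z):
    o,d=ray(s,px); return o+d*((z-o[2])/d[:,2])[:,None]
def proj(s,P):
    T=np.array(s['world_from_camera']); c=(np.array(P,float).reshape(-1,3)-T[:3,3])@T[:3,:3]
    c=c*[1,-1,-1]
    return cv2.projectPoints(c,np.zeros(3),np.zeros(3),np.array(s['K'],float),np.array(s['distortion'],float))[0].reshape(-1,2)
E
python3 - <<'E'
from h import *
np.set_printoptions(precision=3,suppress=True)
names="cyl_45 cyl_66 cyl_85 cyl_105 knob_66 knob_45 nest_45 nest_66 nest_85 nest_105".split()
for c in ("top","scene"):
    s=snap(c,c+'0.png')
    print(c,np.array(s['world_from_camera']),s['K'][0][0],s['distortion'])
    for n in names:
        print(n,[(np.round(r['rect']).astype(int).tolist(),round(r['p'],2),toz(s,[r['rect'][:2]],0.02 )[0,:2].round(3).tolist()) for r in bot.look_for(c,n)][:5])
E
python3 -c "
import cv2
cv2.imwrite('pics/top0b.png',cv2.resize(cv2.imread('pics/top0.png'),(800,600),interpolation=cv2.INTER_CUBIC))"
```

```text
pics
top [[ 0.009  0.998 -0.065  0.424]
 [-1.     0.007 -0.024 -0.019]
 [-0.024  0.066  0.998  1.3  ]
 [ 0.     0.     0.     1.   ]] 494.1124642210301 [-0.071  0.     0.     0.     0.   ]
cyl_45 [([154, 170, 27, 14], 0.59, [0.556, 0.283]), ([182, 213, 42, 14], 0.58, [0.444, 0.209]), ([237, 185, 8, 15], 0.58, [0.518, 0.065]), ([205, 165, 31, 17], 0.55, [0.569, 0.15]), ([277, 214, 9, 15], 0.47, [0.444, -0.039])]
cyl_66 [([154, 170, 27, 14], 0.59, [0.556, 0.283]), ([182, 213, 42, 14], 0.58, [0.444, 0.209]), ([237, 185, 8, 15], 0.58, [0.518, 0.065]), ([205, 165, 31, 17], 0.55, [0.569, 0.15]), ([277, 214, 9, 15], 0.47, [0.444, -0.039])]
cyl_85 [([154, 170, 27, 14], 0.59, [0.556, 0.283]), ([182, 213, 42, 14], 0.58, [0.444, 0.209]), ([237, 185, 8, 15], 0.58, [0.518, 0.065]), ([205, 165, 31, 17], 0.55, [0.569, 0.15]), ([277, 214, 9, 15], 0.47, [0.444, -0.039])]
cyl_105 [([154, 170, 27, 14], 0.59, [0.556, 0.283]), ([182, 213, 42, 14], 0.58, [0.444, 0.209]), ([237, 185, 8, 15], 0.58, [0.518, 0.065]), ([205, 165, 31, 17], 0.55, [0.569, 0.15]), ([277, 214, 9, 15], 0.47, [0.444, -0.039])]
knob_6
[... 1925 characters left out ...]
.444, -0.035])]
knob_66 [([263, 255, 32, 24], 0.78, [0.405, -0.127])]
knob_45 [([263, 255, 32, 24], 0.78, [0.405, -0.127])]
nest_45 [([362, 245, 56, 47], 0.81, [0.572, -0.264]), ([311, 200, 54, 38], 0.65, [0.597, -0.105]), ([326, 213, 52, 39], 0.55, [0.589, -0.154])]
nest_66 [([362, 245, 56, 47], 0.81, [0.572, -0.264]), ([311, 200, 54, 38], 0.65, [0.597, -0.105]), ([326, 213, 52, 39], 0.55, [0.589, -0.154])]
nest_85 [([362, 245, 56, 47], 0.81, [0.572, -0.264]), ([311, 200, 54, 38], 0.65, [0.597, -0.105]), ([326, 213, 52, 39], 0.55, [0.589, -0.154])]
nest_105 [([362, 245, 56, 47], 0.81, [0.572, -0.264]), ([311, 200, 54, 38], 0.65, [0.597, -0.105]), ([326, 213, 52, 39], 0.55, [0.589, -0.154])]
```

```bash
python3 -c "
import cv2
a=cv2.imread('pics/top0.png')[115:275,120:400]
cv2.imwrite('pics/top0c.png',cv2.resize(a,None,fx=2.85,fy=2.85,interpolation=cv2.INTER_CUBIC))
a=cv2.imread('pics/scene0.png')[105:305,150:420]
cv2.imwrite('pics/scene0c.png',cv2.resize(a,None,fx=2.9,fy=2.9,interpolation=cv2.INTER_CUBIC))
"
```

```text
(no output)
```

View pics/top0c.png

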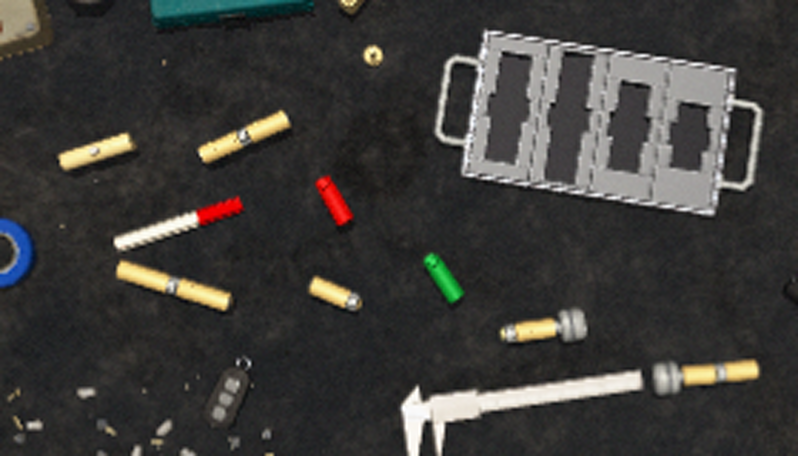

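View pics/scene0c.png

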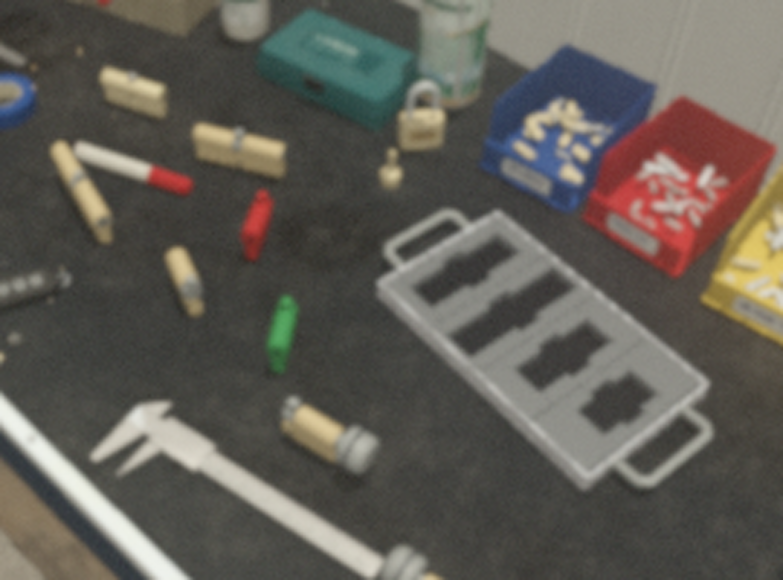

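The top crop shows four brass key cylinders without a knob: 45 mm at (335,293), 66 mm at (96,151), 85 mm at (244,137) and 105 mm at (173,286). The two knob cylinders sit at (545,328) and (705,375), and the nests run left to right 85, 105, 66, 45. The red and green decoys are at (335,200) and (443,278).

```bash
cat >> h.py <<'E'
np.set_printoptions(precision=3,suppress=True)
def brass(img):
    h=cv2.cvtColor(img,cv2.COLOR_RGB2HSV)
    m=cv2.inRange(h,(12,50,110),(32,255,255))
    return m
def axis(s,mask,z):
    "centre, long-axis yaw (deg, mod 180), length, width of blob on plane z"
    v,u=np.nonzero(mask); P=toz(s,np.c_[u,v],z)[:,:2]
    (c,wh,a)=cv2.minAreaRect((P*1000).astype(np.float32))
    b=cv2.boxPoints((c,wh,a)); e=max([b[1]-b[0],b[2]-b[1]],key=np.linalg.norm)
    return np.array(c)/1000,np.degrees(np.arctan2(e[1],e[0]))%180,max(wh),min(wh)
def go(tgt,yaw=None):
    "print shift in tool axes (mm), turn about tool z; tgt = xyz of TCP, yaw = wanted direction of tool x in world (mod 180)"
    o=bot.observe(); R=np.array(o['orientation']); p=np.array(o['tcp_pos'])
    cur=np.degrees(np.arctan2(R[1,0],R[0,0]))
    d=(R.T@(np.array(tgt)-p))*1000
    print('t',round(o['t'],2),'tcp',p,'yaw',cur.round(1),'tilt z',R[:,2],'| shift mm',d.round(1), 'joints',np.round(o['joints'],0), 'w',round(o['width'],4))
    if yaw is not None:
        dy=(yaw-cur+90)%180-90; print('  turn world',dy.round(1),'-> rz units',(-dy/6).round(2), ' alt j6')
E
python3 - <<'E'
from h import *
s=snap('top'); img=s['pixels']
m=cv2.morphologyEx(brass(img),cv2.MORPH_CLOSE,np.ones((7,7)))
n,l,st,c=cv2.connectedComponentsWithStats(m)
for i in range(1,n):
    if st[i,4]>60: print(c[i],st[i],*axis(s,l==i,.03))
# recesses
g=cv2.cvtColor(img,cv2.COLOR_RGB2GRAY)
roi=np.zeros_like(g); tray=cv2.inRange(g,110,255)
for cx,cy in [(300,153),(322,156),(342,159),(362,163)]:
    mm=cv2.inRange(g,0,90); n,l,st,c=cv2.connectedComponentsWithStats(mm,connectivity=4); i=l[cy,cx]
    print('nest',st[i],*axis(s,l==i,.014), toz(s,[c[i]],.014)[0])
# tray outer corners from crop
print(toz(s,np.array([[487,31],[735,68],[715,213],[463,177]])/2.85+[120,115],.017))
go([.5,.1,.1],0)
E
```

```text
[ 79.614 103.986] [   5   44  129  108 4244] [0.719 0.514] 117.466 337.6833801269531 250.22030639648438
[376.36   77.409] [ 354   48   46   61 2399] [ 0.803 -0.296] 4.515745 156.64407348632812 117.52799224853516
[63.836 67.593] [ 44  58  36  19 403] [0.829 0.543] 103.4658 95.86669921875 40.07646179199219
[285.224  75.26 ] [268  58  35  38 639] [ 0.801 -0.057] 5.759327 99.4441909790039 86.5908203125
[146.895 102.876] [138  96  15  14 105] [0.733 0.306] 139.85661 46.056251525878906 24.30245018005371
[244.651 110.602] [238 103  14  15  83] [0.714 0.047] 135.83899 39.088130950927734 14.958908081054688
[432.411 307.964] [  310   113   202   271 22940] [ 0.364 -0.386] 179.09674 701.9844970703125 520.82861328125
[ 38.848 146.277] [ 16 133  36  27 303] [0.617 0.614] 106.291275 99.58251190185547 49.83755874633789
[205.163 162.532] [189 154  33  18 203] [0.575 0.149] 114.37638 85.47573852539062 16.502424240112305
[153.114 167.663] [140 162  27  13 166] [0.562 0.285] 108.67514 68.93463897705078 16.677589416503906
[178.301 213.38 ] [161 201  40  23 292] [0.447 0.211] 72.34332 111.32610321044922 
[... 770 characters left out ...]
[ 0.606 -0.093] 176.9039 100.94132232666016 37.16132354736328 [ 0.606 -0.093  0.014]
nest [311 133  18  47 524] [ 0.597 -0.149] 171.82701 121.1817398071289 38.051509857177734 [ 0.597 -0.148  0.014]
nest [333 143  15  33 361] [ 0.589 -0.203] 170.83286 82.35591888427734 36.50243377685547 [ 0.589 -0.203  0.014]
nest [355 151  14  24 272] [ 0.58  -0.259] 179.53458 60.60713195800781 34.04981994628906 [ 0.58  -0.259  0.014]
[[ 0.675 -0.074  0.017]
 [ 0.642 -0.302  0.017]
 [ 0.509 -0.282  0.017]
 [ 0.54  -0.053  0.017]]
t 1.15 tcp [0.248 0.519 0.231] yaw 154.4 tilt z [ 0.  0. -1.] | shift mm [-407.7 -268.9  131.3] joints [56. 18.  3. 75.  0. 82.] w 0.0855
  turn world 25.6 -> rz units -4.27  alt j6
```

Call:
send_rows --deltas '[[[0,0,0,-36.4,-33,3,1],[0,0,0,-36.4,-33,3,1],[0,0,0,-36.4,-33,3,1],[0,0,0,-36.4,-33,3,1],[0,0,0,-36.4,-33,3,1],[0,0,0,-36.4,-33,3,1],[0,0,0,-36.4,-33,3,1],[0,0,0,-36.4,-33,3,1],[0,0,0,-36.4,-33,3,1],[0,0,0,-36.4,-33,3,1]]]'

```text
t: 2.15
tcp_pos: [0.4347, 0.0617, 0.2016]
orientation: [[-0.902, 0.432, 0.001], [0.432, 0.902, 0.0], [-0.001, 0.001, -1.0]]
wrist_force: [1.8, 0.6, -0.2]
width: 0.0853
gripper_force: 0.0
```

Call:
send_rows --deltas '[[[0,0,1,0,0,0,0.6],[0,0,1,0,0,0,0.6],[0,0,1,0,0,0,0.6],[0,0,1,0,0,0,0.6],[0,0,1,0,0,0,0.6],[0,0,1,0,0,0,0.6],[0,0,1,0,0,0,0.6],[0,0,1,0,0,0,0.6],[0,0,1,0,0,0,0.6],[0,0,1,0,0,0,0.6]]]'

```text
t: 3.15
tcp_pos: [0.4342, 0.0637, 0.2014]
orientation: [[-0.072, 0.997, 0.0], [0.997, 0.072, 0.0], [0.0, 0.0, -1.0]]
wrist_force: [-0.2, -0.2, 0.5]
width: 0.0516
gripper_force: 0.0
```

Call:
send_rows --deltas '[[[0,0,1,0,0,0,0.6],[0,0,1,0,0,0,0.6],[0,0,1,0,0,0,0.6],[0,0,1,0,0,0,0.6],[0,0,0,0,0,0,0.6],[0,0,0,0,0,0,0.6]]]'

```text
t: 3.75
tcp_pos: [0.4342, 0.0637, 0.2014]
orientation: [[0.333, 0.943, 0.0], [0.943, -0.333, 0.0], [0.0, 0.0, -1.0]]
wrist_force: [-0.1, -0.1, 0.2]
width: 0.0515
gripper_force: 0.0
```

Run:
```python
from h import *
go([.433,.064,.1],70)
s=snap('wrist','w0.png'); print(s['world_from_camera'],s['K'][0][0])
print(proj(s,[[.433,.064,.03]]))
```

```text
t 3.75 tcp [0.434 0.064 0.201] yaw 70.5 tilt z [ 0.  0. -1.] | shift mm [ -0.1  -1.2 101.4] joints [ -2.   4. -19.  67.   0. 107.] w 0.0515
  turn world -0.5 -> rz units 0.09  alt j6
[[ 0.943  0.32   0.091  0.458]
 [-0.333  0.907  0.258  0.129]
 [ 0.    -0.274  0.962  0.344]
 [ 0.     0.     0.     1.   ]] 324.72764062610986
[[253.915 168.404]]
```

View pics/w0.png

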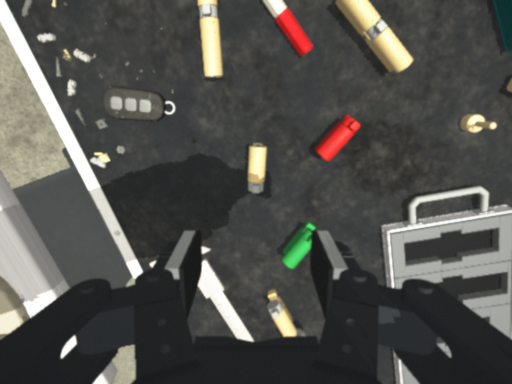

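The wrist view shows cyl_45 upright on the image at (257,167), key end up at (258,143) and cam end at (256,192), so the jaws are well aligned. I'll measure it on the barrel plane.

```bash
cat >> h.py <<'E'
def near(s,P,z=.028,r=45,sat=True):
    "brass blob nearest to projected world point"
    u,v=proj(s,[P])[0]; m=cv2.morphologyEx(brass(s['pixels']),cv2.MORPH_CLOSE,np.ones((9,9)))
    n,l,st,c=cv2.connectedComponentsWithStats(m)
    i=min((i for i in range(1,n) if st[i,4]>100),key=lambda i:np.hypot(*(c[i]-[u,v])))
    c0,a,L,W=axis(s,l==i,z); print('blob',st[i],'centre',c0,'yaw',a,'L,W',L,W); return c0,a
E
python3 - <<'E'
from h import *
s=snap('wrist'); near(s,[.433,.064,.03])
print(toz(s,[[258,143],[256,192],[248,160],[267,160],[257,160]],.03))
E
```

```text
blob [248 143  19  40 676] centre [0.438 0.068] yaw 70.169716 L,W 39.34238052368164 17.74965476989746
[[0.445 0.086 0.03 ]
 [0.427 0.04  0.03 ]
 [0.43  0.074 0.03 ]
 [0.448 0.068 0.03 ]
 [0.439 0.071 0.03 ]]
```

Call:
send_rows --deltas '[[[0,0,0,0,1,45,0.5],[0,0,0,0,0,45,0.5],[0,0,0,0,0,40,0.5],[0,0,0,0,0,0,0.5],[0,0,0,0,0,0,0.5]]]'

```text
t: 4.35
tcp_pos: [0.4347, 0.0634, 0.0716]
orientation: [[0.335, 0.942, -0.002], [0.942, -0.335, 0.0], [-0.0, -0.002, -1.0]]
wrist_force: [0.7, -0.3, 0.3]
width: 0.0428
gripper_force: 0.0
```

Run:
```python
from h import *
go([.436,.063,.017],70)
s=snap('wrist','w1.png'); near(s,[.436,.063,.03]); print('tip proj',proj(s,[bot.observe()['tcp_pos']]))
```

```text
t 4.35 tcp [0.435 0.063 0.072] yaw 70.4 tilt z [-0.002  0.    -1.   ] | shift mm [ 0.1  1.5 54.6] joints [ -2.  10. -32.  48.   0. 107.] w 0.0428
  turn world -0.4 -> rz units 0.07  alt j6
blob [ 241  169   32   70 1386] centre [0.438 0.069] yaw 67.58785 L,W 44.216060638427734 17.78883171081543
tip proj [[257.513 245.701]]
```

View pics/w1.png

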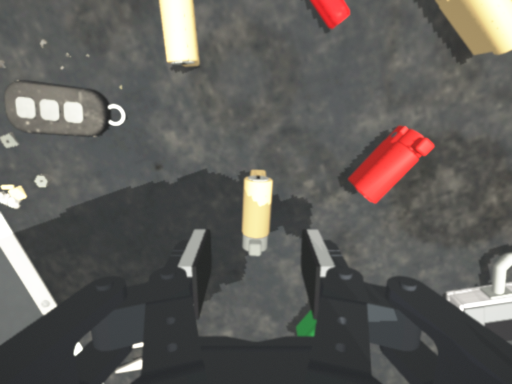

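Call:
send_rows --deltas '[[[0,0,0.2,0,0.7,27,0.4],[0,0,0,0,0,27,0.4],[0,0,0,0,0,0,0.4],[0,0,0,0,0,0,0.1],[0,0,0,0,0,0,0.1],[0,0,0,0,0,0,0.1],[0,0,0,0,0,0,0.1],[0,0,0,0,0,0,0.1]]]' --newtons 50

```text
t: 5.2
tcp_pos: [0.4375, 0.0631, 0.0193]
orientation: [[0.355, 0.935, 0.004], [0.935, -0.355, -0.0], [0.001, 0.004, -1.0]]
wrist_force: [-2.6, -0.0, 8.3]
width: 0.015
gripper_force: 49.3
```

Call:
send_rows --deltas '[[[0,0,0,0,0,-5,0.1],[0,0,0,0,0,-20,0.1],[0,0,0,0,0,-35,0.1],[0,0,0,0,0,0,0.1]]]'

```text
t: 5.6
tcp_pos: [0.4391, 0.0631, 0.0816]
orientation: [[0.355, 0.935, 0.008], [0.935, -0.355, -0.0], [0.003, 0.007, -1.0]]
wrist_force: [1.0, -0.5, -1.1]
width: 0.0149
gripper_force: 48.9
```

Run:
```python
from h import *
o=bot.observe(); print(o['tcp_pos'],o['width'],o['gripper_force'],o['wrist_force'])
s=snap('wrist'); a=s['pixels'][150:310,150:360]
t=snap('scene'); u=proj(t,[o['tcp_pos']])[0].astype(int); b=t['pixels'][u[1]-50:u[1]+50,u[0]-60:u[0]+60]
a=cv2.resize(a,(420,320)); b=cv2.resize(b,(384,320)); im=np.hstack([a,b])[:,:800]
cv2.imwrite('pics/g1.png',im[:,:,::-1]); print(u)
```

```text
[0.439 0.063 0.082] 0.014889593007135134 48.918465971946716 [ 0.975 -0.546 -1.066]
[212 181]
```

View pics/g1.png

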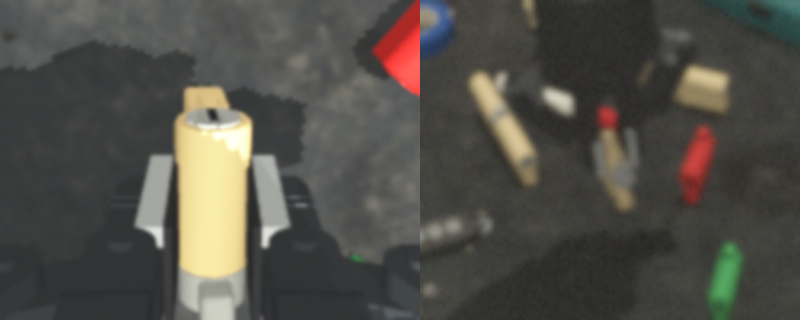

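cyl_45 is held at crop (215,190). The leg end shows at crop (206,97), a lean of only a few degrees, which will level out on the recess floor. Next I work out the transit.

```bash
cat >> h.py <<'E'
NEST={45:(.580,-.259),66:(.589,-.203),85:(.597,-.149),105:(.606,-.093)}; NY=171.1
def plan(tgt,yaw):
    "turn first, then shift in the turned tool frame"
    o=bot.observe(); R=np.array(o['orientation']); p=np.array(o['tcp_pos'])
    cur=np.degrees(np.arctan2(R[1,0],R[0,0])); 
    dy=yaw-cur; k=np.radians(yaw); x=np.array([np.cos(k),np.sin(k),0]); z=np.array([0,0,-1.]); y=np.cross(z,x)
    d=(np.array(tgt)-p)*1000
    print('t',round(o['t'],2),'tcp',p,'yaw',round(cur,1),'joints',np.round(o['joints']),'rz',round(-dy/6,2),'alt',round(-(dy-180*np.sign(dy))/6,2),'shift after turn',np.array([d@x,d@y,d@z]).round(1),'dist',np.linalg.norm(d).round())
def off(s,px,zt):
    "tool-frame xy (mm) of pixel at height zt"
    o=bot.observe(); R=np.array(o['orientation']); P=toz(s,px,zt); print('tool xy',((P-o['tcp_pos'])@R[:,:2]*1000).round(1))
E
python3 - <<'E'
from h import *
s=snap('wrist'); off(s,[[257,204.5],[257,288]],bot.observe()['tcp_pos'][2]+.0147)
plan([*NEST[45],.12],171.1)
E
```

```text
tool xy [[ 25.8   2. ]
 [-14.    2.1]]
t 5.75 tcp [0.436 0.063 0.077] yaw 69.2 joints [ -2.  10. -31.  49.   0. 109.] rz -16.98 alt 13.02 shift after turn [-192.3 -296.   -42.5] dist 356.0
```

Call:
send_rows --deltas '[[[0,0,-1,0,0,-5,0.1],[0,0,-1,0,0,-5,0.1],[0,0,-1,0,0,-5,0.1],[0,0,-1,0,0,-5,0.1],[0,0,-1,0,0,-5,0.1],[0,0,-1,0,0,-5,0.1],[0,0,-1,0,0,-5,0.1],[0,0,-1,0,0,-5,0.1],[0,0,-1,0,0,0,0.1],[0,0,-1,0,0,0,0.1]]]'

```text
t: 6.75
tcp_pos: [0.4348, 0.0632, 0.1161]
orientation: [[-0.635, 0.772, -0.002], [0.772, 0.635, 0.0], [0.002, -0.002, -1.0]]
wrist_force: [-0.2, 0.2, -1.3]
width: 0.0148
gripper_force: 48.9
```

Call:
send_rows --deltas '[[[0,0,-1,0,0,0,0.1],[0,0,-1,0,0,0,0.1],[0,0,-1,0,0,0,0.1],[0,0,-1,0,0,0,0.1],[0,0,-1,0,0,0,0.1],[0,0,-1,0,0,0,0.1],[0,0,-1,0,0,0,0.1],[0,0,0,-24,-37,0,0.1],[0,0,0,-24,-37,0,0.1],[0,0,0,-24,-37,0,0.1]]]'

```text
t: 7.75
tcp_pos: [0.4895, -0.0583, 0.116]
orientation: [[-0.988, 0.152, -0.002], [0.152, 0.988, 0.001], [0.002, 0.001, -1.0]]
wrist_force: [0.3, 0.6, -1.6]
width: 0.0147
gripper_force: 49.0
```

Call:
send_rows --deltas '[[[0,0,0,-24,-37,0,0.1],[0,0,0,-24,-37,0,0.1],[0,0,0,-24,-37,0,0.1],[0,0,0,-24,-37,0,0.1],[0,0,0,-24,-37,0,0.1],[0,0,0,0,0,0,0.1],[0,0,0,0,0,0,0.1],[0,0,0,0,0,0,0.1]]]'

```text
t: 8.55
tcp_pos: [0.579, -0.2575, 0.1159]
orientation: [[-0.988, 0.153, -0.003], [0.153, 0.988, 0.002], [0.003, 0.002, -1.0]]
wrist_force: [-0.5, 0.5, -1.4]
width: 0.0149
gripper_force: 49.1
```

Run:
```python
from h import *
plan([*NEST[45],.06],171.1); o=bot.observe(); print(o['width'],o['gripper_force'])
s=snap('wrist','w2.png'); print('proj nests',proj(s,[[*NEST[k],.016] for k in NEST]))
```

```text
t 8.55 tcp [ 0.579 -0.257  0.116] yaw 171.2 joints [-31.  28.   1.  63.   0. -22.] rz 0.02 alt -29.98 shift after turn [-1.2 -1.4 55.9] dist 56.0
0.01490517473289343 49.09042775630951
proj nests [[253.743 189.25 ]
 [326.682 189.684]
 [397.203 189.276]
 [470.983 189.718]]
```

View pics/w2.png

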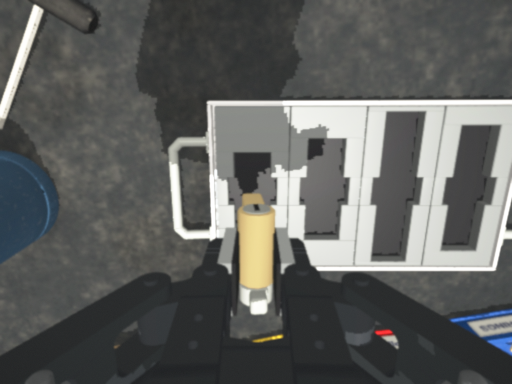

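Call:
send_rows --deltas '[[[0,0,0,-2,-1,30,0.1],[0,0,0,0,0,30,0.1],[0,0,0,0,0,15,0.1],[0,0,0,0,0,8,0.1],[0,0,0,0,0,5,0.1],[0,0,0,0,0,3,0.1],[0,0,0,0,0,1,0.1],[0,0,0,0,0,0,0.1],[0,0,0,0,0,0,0.1]]]'

```text
t: 9.5
tcp_pos: [0.5825, -0.2603, 0.026]
orientation: [[-0.988, 0.153, 0.001], [0.153, 0.988, -0.001], [-0.001, -0.0, -1.0]]
wrist_force: [1.1, -0.4, -1.8]
width: 0.0146
gripper_force: 49.1
```

Run:
```python
from h import *
plan([*NEST[45],.0235],171.1); o=bot.observe(); print(o['width'],o['gripper_force'],o['wrist_force'])
s=snap('wrist','w3.png')
```

```text
t 9.5 tcp [ 0.583 -0.26   0.026] yaw 171.2 joints [-31.  32.  -6.  52.   0. -22.] rz 0.02 alt -29.98 shift after turn [2.7 0.9 2.5] dist 4.0
0.01462547959357218 49.07410204410553 [ 1.061 -0.443 -1.837]
```

View pics/w3.png

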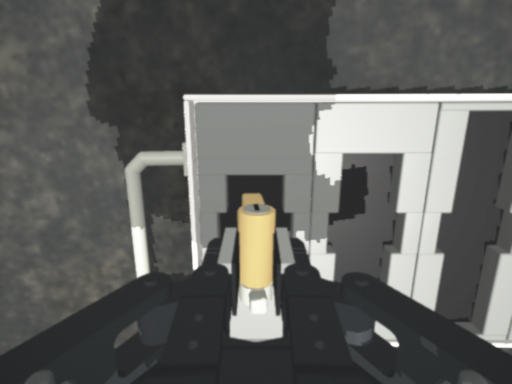

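Run:
```python
from h import *
s=snap('wrist'); off(s,[[256,176],[240,309],[229,190],[284,190]],.016); off(s,[[256,205],[256,313]],.0405); off(s,[[253,194],[244,200],[263,200]],.008)
print(bot.observe()['wrist_force'])
```

```text
tool xy [[ 31.1   0.1]
 [-43.6  -8.5]
 [ 24.1 -13.1]
 [ 24.1  13.8]]
tool xy [[ 24.7   0.1]
 [-27.7   0.2]]
tool xy [[19.6 -1.4]
 [16.3 -6.1]
 [16.3  3.8]]
[ 0.417  0.417 -1.225]
```

Call:
send_rows --deltas '[[[0,0,0,0,0,1,0.1],[0,0,0,0,0,1,0.1],[0,0,0,0,0,1,0.1],[0,0,0,0,0,0,0.1],[0,0,0,0,0,0,0.1]]]'

```text
t: 10.1
tcp_pos: [0.5825, -0.2604, 0.0243]
orientation: [[-0.988, 0.153, 0.002], [0.153, 0.988, -0.001], [-0.002, -0.001, -1.0]]
wrist_force: [-2.8, 2.7, 9.3]
width: 0.0146
gripper_force: 50.3
```

Call:
send_rows --deltas '[[[0,0,0,0,0,-0.5,0.2],[0,0,0,0,0,0,0.25],[0,0,0,0,0,0,0.35],[0,0,0,0,0,0,0.35],[0,0,0,0,0,-20,0.35],[0,0,0,0,0,-40,0.35],[0,0,0,0,0,-45,0.35],[0,0,0,0,0,0,0.5],[0,0,0,0,0,0,0.5]]]'

```text
t: 11.0
tcp_pos: [0.583, -0.2606, 0.1292]
orientation: [[-0.988, 0.153, 0.003], [0.153, 0.988, -0.002], [-0.003, -0.001, -1.0]]
wrist_force: [-1.1, 0.4, -0.3]
width: 0.0425
gripper_force: 0.0
```

Run:
```python
from h import *
s=snap('wrist','w4.png'); near(s,[*NEST[45],.03]); print(proj(s,[[*NEST[45],.03]]))
plan([.562,.285,.13],108.7)
```

```text
blob [242 155  23  53 853] centre [ 0.579 -0.262] yaw 171.25343 L,W 41.78661346435547 17.443601608276367
[[257.306 183.166]]
t 11.05 tcp [ 0.582 -0.26   0.128] yaw 171.2 joints [-31.  27.   2.  65.   0. -22.] rz 10.42 alt -19.58 shift after turn [522.6 155.8  -2.4] dist 545.0
```

View pics/w4.png

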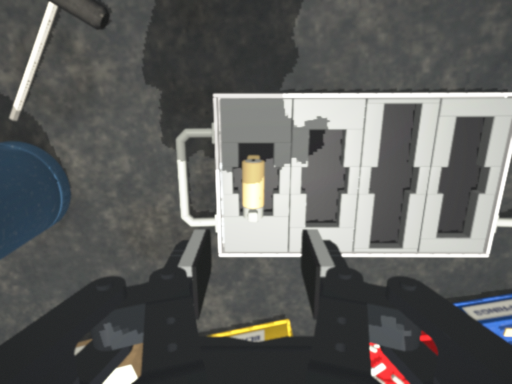

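cyl_45 now stands upright in the shortest recess, at (254,187) in the picture. On to cyl_66.

Call:
send_rows --deltas '[[[0,0,1,0,0,0,0.5],[0,0,1,0,0,0,0.5],[0,0,1,0,0,0,0.5],[0,0,1,0,0,0,0.5],[0,0,1,0,0,0,0.5],[0,0,1,0,0,0,0.5],[0,0,1,0,0,0,0.5],[0,0,1,0,0,0,0.5],[0,0,1,0,0,0,0.5],[0,0,1,0,0,0,0.5]]]'

```text
t: 12.05
tcp_pos: [0.5808, -0.2593, 0.1252]
orientation: [[-0.358, 0.934, -0.004], [0.934, 0.358, 0.002], [0.003, -0.003, -1.0]]
wrist_force: [0.8, -0.0, 0.1]
width: 0.0424
gripper_force: 0.0
```

Call:
send_rows --deltas '[[[0,0,0.4,0,0,0,0.5],[0,0,0,47,14,0,0.5],[0,0,0,47,14,0,0.5],[0,0,0,47,14,0,0.5],[0,0,0,47,14,0,0.5],[0,0,0,47,14,0,0.5],[0,0,0,47,14,0,0.5],[0,0,0,47,14,0,0.5],[0,0,0,47,14,0,0.5],[0,0,0,47,14,0,0.5]]]'

```text
t: 13.05
tcp_pos: [0.5633, 0.1827, 0.1257]
orientation: [[-0.322, 0.947, -0.003], [0.947, 0.322, -0.001], [0.001, -0.003, -1.0]]
wrist_force: [0.5, -0.5, 0.2]
width: 0.0428
gripper_force: 0.0
```

Call:
send_rows --deltas '[[[0,0,0,47,14,0,0.5],[0,0,0,47,14,0,0.5],[0,0,0,5,2,0,0.5],[0,0,0,0,0,20,0.5],[0,0,0,0,0,30,0.5],[0,0,0,0,0,0,0.5],[0,0,0,0,0,0,0.5],[0,0,0,0,0,0,0.5]]]'

```text
t: 13.85
tcp_pos: [0.5621, 0.284, 0.0786]
orientation: [[-0.322, 0.947, 0.001], [0.947, 0.322, 0.0], [0.0, 0.001, -1.0]]
wrist_force: [-0.7, -0.2, -0.0]
width: 0.0426
gripper_force: 0.0
```

Run:
```python
from h import *
s=snap('wrist','w5.png'); c,a=near(s,[.562,.285,.03]); plan([*c,.0175],a); print('tip',proj(s,[bot.observe()['tcp_pos']]))
```

```text
blob [ 242  153   31  112 1964] centre [0.563 0.283] yaw 107.67645 L,W 74.32527923583984 18.126455307006836
t 13.9 tcp [0.562 0.284 0.079] yaw 108.8 joints [20. 28. -3. 58.  0. 91.] rz 0.18 alt -29.82 shift after turn [-1.4  0.6 61.6] dist 62.0
tip [[255.536 245.042]]
```

View pics/w5.png

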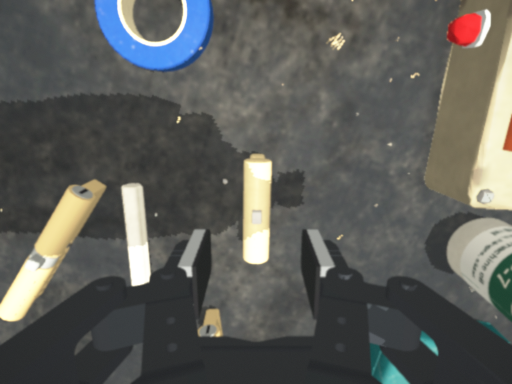

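Call:
send_rows --deltas '[[[0,0,0.1,-3,0.4,25,0.4],[0,0,0,0,0,25,0.4],[0,0,0,0,0,10,0.4],[0,0,0,0,0,0,0.4],[0,0,0,0,0,0,0.1],[0,0,0,0,0,0,0.1],[0,0,0,0,0,0,0.1],[0,0,0,0,0,0,0.1],[0,0,0,0,0,0,0.1]]]' --newtons 60

```text
t: 14.8
tcp_pos: [0.564, 0.2821, 0.0194]
orientation: [[-0.312, 0.95, 0.003], [0.95, 0.312, 0.001], [0.0, 0.003, -1.0]]
wrist_force: [0.1, 0.3, 6.6]
width: 0.0155
gripper_force: 60.8
```

Call:
send_rows --deltas '[[[0,0,0,0,0,-5,0.1],[0,0,0,0,0,-20,0.1],[0,0,0,0,0,-35,0.1],[0,0,0,0,0,-40,0.1],[0,0,0,0,0,0,0.1],[0,0,0,0,0,0,0.1]]]'

```text
t: 15.4
tcp_pos: [0.5634, 0.2819, 0.1188]
orientation: [[-0.312, 0.95, 0.002], [0.95, 0.312, 0.001], [0.0, 0.002, -1.0]]
wrist_force: [-0.7, 1.1, -3.5]
width: 0.0156
gripper_force: 59.8
```

Run:
```python
from h import *
o=bot.observe();print(o['width'],o['gripper_force'],o['wrist_force'])
s=snap('wrist','w6.png'); plan([*NEST[66],.119],171.1)
v,u=np.nonzero(brass(s['pixels'])[150:330,225:290]); print(u.min()+225,u.max()+225,v.min()+150,v.max()+150)
```

```text
0.015555308018680344 59.81546938419342 [-0.674  1.122 -3.485]
t 15.45 tcp [0.562 0.282 0.117] yaw 108.2 joints [19. 27. -0. 63.  0. 91.] rz -10.48 alt 19.52 shift after turn [-101.4 -474.5   -1.8] dist 485.0
229 276 169 329
```

View pics/w6.png

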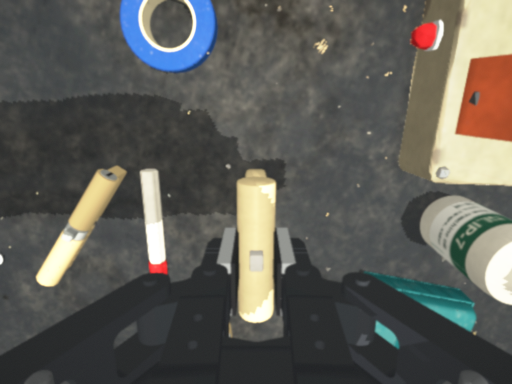

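Call:
send_rows --deltas '[[[0,0,-1,0,0,0,0.1],[0,0,-1,0,0,0,0.1],[0,0,-1,0,0,0,0.1],[0,0,-1,0,0,0,0.1],[0,0,-1,0,0,0,0.1],[0,0,-1,0,0,0,0.1],[0,0,-1,0,0,0,0.1],[0,0,-1,0,0,0,0.1],[0,0,-1,0,0,0,0.1],[0,0,-1,0,0,0,0.1]]]'

```text
t: 16.45
tcp_pos: [0.5612, 0.2811, 0.1151]
orientation: [[-0.98, 0.2, -0.004], [0.2, 0.98, -0.001], [0.004, -0.002, -1.0]]
wrist_force: [-0.6, 0.2, -2.3]
width: 0.0156
gripper_force: 59.8
```

Call:
send_rows --deltas '[[[0,0,-0.5,0,-20,0,0.1],[0,0,0,-10,-44,0,0.1],[0,0,0,-10,-45,0,0.1],[0,0,0,-10,-45,0,0.1],[0,0,0,-10,-45,0,0.1],[0,0,0,-10,-45,0,0.1],[0,0,0,-10,-45,0,0.1],[0,0,0,-10,-45,0,0.1],[0,0,0,-10,-45,0,0.1],[0,0,0,-10,-45,0,0.1]]]'

```text
t: 17.45
tcp_pos: [0.5842, -0.1522, 0.1154]
orientation: [[-0.988, 0.153, -0.004], [0.153, 0.988, 0.002], [0.004, 0.001, -1.0]]
wrist_force: [1.2, -0.2, -1.8]
width: 0.0152
gripper_force: 59.8
```

Call:
send_rows --deltas '[[[0,0,0,-10,-45,0,0.1],[0,0,0,0,-5,20,0.1],[0,0,0,0,0,20,0.1],[0,0,0,0,0,0,0.1],[0,0,0,0,0,0,0.1],[0,0,0,0,0,0,0.1]]]'

```text
t: 18.05
tcp_pos: [0.5883, -0.2014, 0.078]
orientation: [[-0.988, 0.152, 0.0], [0.152, 0.988, 0.0], [-0.0, 0.0, -1.0]]
wrist_force: [0.6, 0.6, -1.8]
width: 0.0153
gripper_force: 59.8
```

Run:
```python
from h import *
o=bot.observe();print(o['width'],o['gripper_force'],o['wrist_force'])
s=snap('wrist','w7.png'); plan([*NEST[66],.0245],171.1); z=o['tcp_pos'][2]
off(s,[[256,182],[256,323]],z+.0147); off(s,[[257,261]],z+.0197); print(proj(s,[[*NEST[66],.016]]))
```

```text
0.01532023142438531 59.76825714111328 [ 0.563  0.568 -1.754]
t 18.1 tcp [ 0.589 -0.202  0.079] yaw 171.3 joints [-26.  28.  -5.  57.   0. -18.] rz 0.03 alt -29.97 shift after turn [-0.5 -1.4 54.1] dist 54.0
tool xy [[ 35.2   0.2]
 [-32.5   0.2]]
tool xy [[2.1 0.6]]
[[253.492 204.187]]
```

View pics/w7.png

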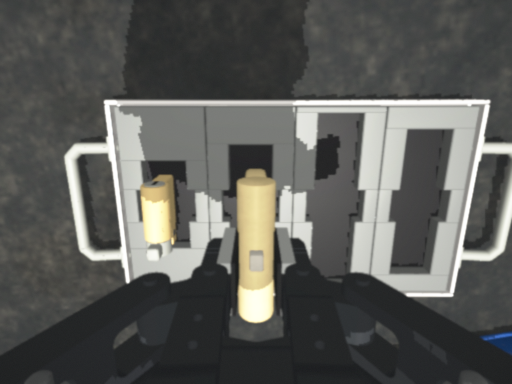

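Run:
```python
from h import *
s=snap('wrist'); off(s,[[252,145],[231,160],[272,160]],.016)
```

```text
tool xy [[ 38.7  -2.3]
 [ 29.  -15.8]
 [ 29.   10.5]]
```

Call:
send_rows --deltas '[[[0,0,0,-3,-2,20,0.1],[0,0,0,0,0,18,0.1],[0,0,0,0,0,9,0.1],[0,0,0,0,0,4,0.1],[0,0,0,0,0,2,0.1],[0,0,0,0,0,1,0.1],[0,0,0,0,0,1,0.1],[0,0,0,0,0,0.5,0.1],[0,0,0,0,0,0,0.1],[0,0,0,0,0,0,0.1]]]'

```text
t: 19.15
tcp_pos: [0.5914, -0.2045, 0.0244]
orientation: [[-0.988, 0.153, 0.002], [0.153, 0.988, -0.001], [-0.002, -0.0, -1.0]]
wrist_force: [-3.0, 1.2, 6.1]
width: 0.0155
gripper_force: 61.0
```

Call:
send_rows --deltas '[[[0,0,0,0,0,-0.5,0.2],[0,0,0,0,0,0,0.25],[0,0,0,0,0,0,0.35],[0,0,0,0,0,0,0.35],[0,0,0,0,0,-20,0.35],[0,0,0,0,0,-40,0.35],[0,0,0,0,0,-45,0.35],[0,0,0,0,0,0,0.5],[0,0,0,0,0,0,0.5]]]'

```text
t: 20.05
tcp_pos: [0.5919, -0.2048, 0.1294]
orientation: [[-0.988, 0.153, 0.003], [0.153, 0.988, -0.002], [-0.003, -0.001, -1.0]]
wrist_force: [-0.8, 0.2, -0.7]
width: 0.043
gripper_force: 0.0
```

Run:
```python
from h import *
s=snap('wrist','w8.png'); near(s,[*NEST[66],.03]);near(s,[*NEST[45],.03])
plan([.575,.149,.08],114.4)
```

```text
blob [ 244  140   24   88 1363] centre [ 0.591 -0.205] yaw 171.7724 L,W 70.42102813720703 18.2194766998291
blob [167 155  26  55 909] centre [ 0.58  -0.263] yaw 170.84789 L,W 43.489280700683594 19.0816707611084
t 20.1 tcp [ 0.591 -0.204  0.128] yaw 171.2 joints [-26.  26.  -0.  64.   0. -18.] rz 9.47 alt -20.53 shift after turn [328.3 131.6  47.7] dist 357.0
```

View pics/w8.png

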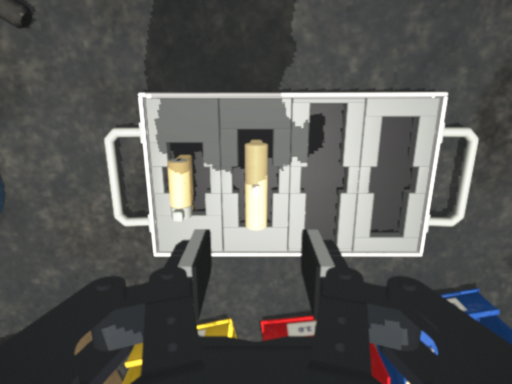

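cyl_66 stands in the second shortest recess at (256,185), and cyl_45 is unchanged at (180,185). Next is cyl_85.

Call:
send_rows --deltas '[[[0,0,1,0,0,0,0.5],[0,0,1,0,0,0,0.5],[0,0,1,0,0,0,0.5],[0,0,1,0,0,0,0.5],[0,0,1,0,0,0,0.5],[0,0,1,0,0,0,0.5],[0,0,1,0,0,0,0.5],[0,0,1,0,0,0,0.5],[0,0,1,0,0,0,0.5],[0,0,0.5,0,0,0,0.5]]]'

```text
t: 21.1
tcp_pos: [0.5895, -0.2037, 0.1254]
orientation: [[-0.407, 0.913, -0.004], [0.913, 0.407, 0.002], [0.003, -0.003, -1.0]]
wrist_force: [-0.2, -0.1, 1.2]
width: 0.043
gripper_force: 0.0
```

Call:
send_rows --deltas '[[[0,0,0,41,16.5,0,0.5],[0,0,0,41,16.5,0,0.5],[0,0,0,41,16.5,0,0.5],[0,0,0,41,16.5,0,0.5],[0,0,0,41,16.5,0,0.5],[0,0,0,41,16.5,0,0.5],[0,0,0,41,16.5,0,0.5],[0,0,0,41,16.5,0,0.5],[0,0,0,0,0,23,0.5],[0,0,0,0,0,22,0.5]]]'

```text
t: 22.1
tcp_pos: [0.5756, 0.1509, 0.0808]
orientation: [[-0.413, 0.911, -0.002], [0.911, 0.413, -0.0], [0.001, -0.001, -1.0]]
wrist_force: [-0.1, -0.6, -0.8]
width: 0.0429
gripper_force: 0.0
```

Call:
send_rows --deltas '[[[0,0,0,0,0,0,0.5],[0,0,0,0,0,0,0.5],[0,0,0,0,0,0,0.5]]]'

```text
t: 22.4
tcp_pos: [0.5771, 0.1486, 0.0832]
orientation: [[-0.409, 0.912, 0.0], [0.912, 0.409, 0.0], [-0.0, 0.0, -1.0]]
wrist_force: [-0.2, -0.2, 1.1]
width: 0.0427
gripper_force: 0.0
```

```bash
cat >> h.py <<'E'
def prof(s,rows,lo=200,hi=312):
    "brass+bright barrel left/right edges on rows, columns"
    m=cv2.morphologyEx(brass(s['pixels']),cv2.MORPH_CLOSE,np.ones((9,9)))
    for r in rows:
        u=np.nonzero(m[r,lo:hi])[0]+lo
        if len(u): print(r,u.min(),u.max(),(u.min()+u.max())/2,len(u))
E
python3 - <<'E'
from h import *
s=snap('wrist','w9.png'); c,a=near(s,[.575,.149,.03]); plan([*c,.0185],a); print('tip',proj(s,[bot.observe()['tcp_pos']]))
prof(s,range(130,300,12))
E
```

```text
blob [ 240  138   29   68 1352] centre [0.567 0.169] yaw 113.42359 L,W 43.013267517089844 17.529048919677734
t 22.45 tcp [0.577 0.149 0.084] yaw 114.2 joints [ 7. 25. -9. 56.  0. 73.] rz 0.12 alt -29.88 shift after turn [22.8 -1.2 65.1] dist 69.0
tip [[255.359 245.341]]
142 242 265 253.5 11
154 240 268 254.0 9
166 240 268 254.0 16
178 240 267 253.5 28
190 240 267 253.5 28
202 242 266 254.0 25
226 241 267 254.0 14
238 241 267 254.0 6
250 241 267 254.0 6
262 241 267 254.0 7
274 254 254 254.0 1
```

Run:
```python
from h import *
s=snap('wrist'); p=s['pixels']
print([(r,p[r,254].tolist()) for r in list(range(132,152,3))+list(range(200,228,3))+list(range(264,284,3))])
off(s,[[254,211]],.039); off(s,[[254,144],[254,274]],.03)
```

```text
[(132, [104, 104, 100]), (135, [77, 79, 75]), (138, [164, 145, 104]), (141, [110, 101, 82]), (144, [254, 253, 244]), (147, [255, 255, 253]), (150, [255, 255, 253]), (200, [251, 240, 175]), (203, [249, 236, 173]), (206, [173, 174, 162]), (209, [176, 179, 169]), (212, [215, 217, 204]), (215, [215, 217, 206]), (218, [215, 218, 205]), (221, [241, 227, 178]), (224, [252, 240, 175]), (227, [255, 255, 232]), (264, [255, 255, 251]), (267, [255, 255, 250]), (270, [255, 255, 250]), (273, [176, 161, 131]), (276, [103, 103, 100]), (279, [103, 103, 100]), (282, [97, 97, 95])]
tool xy [[ 1.  -0.7]]
tool xy [[ 40.7  -0.7]
 [-47.7  -0.8]]
```

Call:
send_rows --deltas '[[[0,0,0,-1,-1.2,25,0.4],[0,0,0,0,0,25,0.4],[0,0,0,0,0,15,0.4],[0,0,0,0,0,0,0.4],[0,0,0,0,0,0,0.1],[0,0,0,0,0,0,0.1],[0,0,0,0,0,0,0.1],[0,0,0,0,0,0,0.1],[0,0,0,0,0,0,0.1]]]' --newtons 70

```text
t: 23.4
tcp_pos: [0.5771, 0.1476, 0.0192]
orientation: [[-0.41, 0.912, 0.003], [0.912, 0.41, 0.0], [-0.001, 0.002, -1.0]]
wrist_force: [-0.8, -1.8, 5.9]
width: 0.0139
gripper_force: 69.1
```

Call:
send_rows --deltas '[[[0,0,0,0,0,-5,0.1],[0,0,0,0,0,-20,0.1],[0,0,0,0,0,-35,0.1],[0,0,0,0,0,-40,0.1],[0,0,0,0,0,0,0.1],[0,0,0,0,0,0,0.1]]]'

```text
t: 24.0
tcp_pos: [0.5767, 0.1478, 0.1187]
orientation: [[-0.41, 0.912, 0.002], [0.912, 0.41, 0.0], [-0.0, 0.002, -1.0]]
wrist_force: [0.8, -0.1, -3.1]
width: 0.0135
gripper_force: 68.6
```

Run:
```python
from h import *
o=bot.observe();print(o['width'],o['gripper_force'],o['wrist_force'])
s=snap('wrist','w10.png'); plan([*NEST[85],.079],171.1); p=s['pixels']; z=o['tcp_pos'][2]
prof(s,range(146,340,10),225,290); c=255
print([(r,p[r,c].tolist()) for r in list(range(150,176,3))+list(range(246,272,3))])
```

```text
0.013531555062520363 68.64333383738995 [ 0.79  -0.062 -3.145]
t 24.05 tcp [0.575 0.148 0.117] yaw 114.2 joints [ 7. 23. -6. 61.  0. 72.] rz -9.48 alt 20.52 shift after turn [ -67.2 -289.7   38.2] dist 300.0
156 244 265 254.5 22
166 236 276 256.0 31
176 236 276 256.0 29
186 236 276 256.0 30
196 236 276 256.0 41
206 236 275 255.5 40
216 237 275 256.0 39
226 237 275 256.0 39
236 240 272 256.0 33
246 240 271 255.5 32
266 241 271 256.0 3
276 240 271 255.5 32
286 240 272 256.0 33
296 239 273 256.0 35
306 238 273 255.5 21
316 238 274 256.0 9
326 238 281 259.5 16
336 241 281 261.0 16
[(150, [97, 99, 96]), (153, [191, 168, 120]), (156, [209, 183, 126]), (159, [79, 71, 57]), (162, [94, 94, 90]), (165, [212, 199, 166]), (168, [252, 241, 177]), (171, [251, 240, 175]), (174, [251, 240, 175]), (246, [251, 239, 174]), (249, [250, 236, 172]), (252, [186, 186, 174]), (255, [154, 155, 146]), (258, [160, 162, 152]), (261, [205, 207, 194]), (264, [214, 215, 204]), (267, [213, 214, 203]), (270, [212, 214, 202])]
```

Call:
send_rows --deltas '[[[0,0,-1,0,0,0,0.1],[0,0,-1,0,0,0,0.1],[0,0,-1,0,0,0,0.1],[0,0,-1,0,0,0,0.1],[0,0,-1,0,0,0,0.1],[0,0,-1,0,0,0,0.1],[0,0,-1,0,0,0,0.1],[0,0,-1,0,0,0,0.1],[0,0,-1,0,0,0,0.1],[0,0,-0.5,0,0,0,0.1]]]'

```text
t: 25.05
tcp_pos: [0.5743, 0.1474, 0.1153]
orientation: [[-0.989, 0.15, -0.005], [0.15, 0.989, -0.0], [0.004, -0.001, -1.0]]
wrist_force: [-0.3, -0.3, -3.2]
width: 0.0138
gripper_force: 68.5
```

Call:
send_rows --deltas '[[[0,0,0,-10,-41,0,0.1],[0,0,0,-10,-41,0,0.1],[0,0,0,-10,-42,0,0.1],[0,0,0,-10,-42,0,0.1],[0,0,0,-10,-42,0,0.1],[0,0,0,-10,-42,0,0.1],[0,0,0,-9,-41,0,0.1],[0,0,0,0,0,20,0.1],[0,0,0,0,0,18,0.1],[0,0,0,0,0,0,0.1]]]'

```text
t: 26.05
tcp_pos: [0.5959, -0.1498, 0.0747]
orientation: [[-0.988, 0.154, -0.009], [0.154, 0.988, 0.004], [0.009, 0.002, -1.0]]
wrist_force: [-0.5, -0.1, -1.9]
width: 0.0136
gripper_force: 68.8
```

Call:
send_rows --deltas '[[[0,0,0,0,0,0,0.1],[0,0,0,0,0,0,0.1]]]'

```text
t: 26.25
tcp_pos: [0.5999, -0.1502, 0.08]
orientation: [[-0.988, 0.152, 0.0], [0.152, 0.988, 0.0], [-0.0, 0.0, -1.0]]
wrist_force: [0.5, 0.5, -1.0]
width: 0.0135
gripper_force: 68.8
```

```bash
cat >> h.py <<'E'
def recess(s,nest,L):
    "recess far end / sides in tool frame, from dark pixels round the far part; far end at +L/2"
    g=cv2.cvtColor(s['pixels'],cv2.COLOR_RGB2GRAY).astype(int)
    o=bot.observe(); R=np.array(o['orientation']); x,y=R[:,0],R[:,1]
    c=np.array([*nest,.016])
    for nm,a,d,rng in (('end+8',c+x*L/2+y*9.5e-3,x,14),('end-8',c+x*L/2-y*9.5e-3,x,14),('y+',c+x*(L/2-.008),y,24),('y-',c+x*(L/2-.008),-y,24)):
        t=np.arange(-rng if nm[0]=='e' else 7,rng+1,1.0); uv=proj(s,a+d*t[:,None]*1e-3); v=[g[int(round(q[1])),int(round(q[0]))] for q in uv]
        print(nm,'t0',t[0],v)
E
python3 - <<'E'
from h import *
o=bot.observe();print(o['width'],o['gripper_force'],o['wrist_force'])
s=snap('wrist','w11.png'); plan([*NEST[85],.0235],171.1); recess(s,NEST[85],.101)
E
```

```text
0.013509900510933839 68.82249288260937 [ 0.456  0.467 -0.964]
t 26.3 tcp [ 0.6  -0.15  0.08] yaw 171.2 joints [-21.  27.  -5.  57.   0. -13.] rz 0.02 alt -29.98 shift after turn [ 3.4  0.7 57. ] dist 57.0
end+8 t0 -14.0 [np.int64(38), np.int64(37), np.int64(37), np.int64(38), np.int64(37), np.int64(39), np.int64(38), np.int64(40), np.int64(38), np.int64(37), np.int64(39), np.int64(39), np.int64(38), np.int64(38), np.int64(40), np.int64(39), np.int64(39), np.int64(39), np.int64(40), np.int64(40), np.int64(40), np.int64(40), np.int64(57), np.int64(89), np.int64(116), np.int64(121), np.int64(116), np.int64(197), np.int64(196)]
end-8 t0 -14.0 [np.int64(37), np.int64(37), np.int64(37), np.int64(38), np.int64(38), np.int64(38), np.int64(39), np.int64(39), np.int64(39), np.int64(37), np.int64(39), np.int64(38), np.int64(39), np.int64(38), np.int64(40), np.int64(40), np.int64(37), np.int64(40), np.int64(39), np.int64(40), np.int64(39), np.int64(39), np.int64(55), np.int64(87), np.int64(114), np.int64(120), np.int64(116), np.int64(196), np.int64(198)]
y+ t0 7.0 [np.int64(38), np.int64(38), np.int64(38), np.int64(39), np.int64(38), np.int64(41), np.int64(55), np.int64(102), np.int64(117), np.int64(117), np.int64(118), np.int64(118), np.int64(118), np.int64(118), np.int64(117), np.int64(118), np.int64(119), np.int64(190)]
y- t0 7.0 [np.int64(38), np.int64(38), np.int64(38), np.int64(39), np.int64(39), np.int64(38), np.int64(41), np.int64(47), np.int64(89), np.int64(107), np.int64(118), np.int64(118), np.int64(118), np.int64(118), np.int64(118), np.int64(117), np.int64(117), np.int64(116)]
```

The far edge shows this is the 121 mm recess. The top-view measurements agree: 100.9 mm at (0.606,-0.093) and 121.2 mm at (0.597,-0.149). I had those two swapped in my table, so I'm correcting it before placing.

```bash
sed -i 's/85:(.597,-.149),105:(.606,-.093)/105:(.597,-.149),85:(.606,-.093)/' h.py
python3 - <<'E'
from h import *
plan([*NEST[85],.079],171.1)
E
```

```text
t 26.3 tcp [ 0.6  -0.15  0.08] yaw 171.2 joints [-21.  27.  -5.  57.   0. -13.] rz 0.02 alt -29.98 shift after turn [ 3.2 57.5  1.5] dist 58.0
```

Call:
send_rows --deltas '[[[0,0,0,1,29,0,0.1],[0,0,0,1,28,0,0.1],[0,0,0,0,0,0,0.1],[0,0,0,0,0,0,0.1],[0,0,0,0,0,0,0.1]]]'

```text
t: 26.8
tcp_pos: [0.6069, -0.0943, 0.0805]
orientation: [[-0.988, 0.153, 0.001], [0.153, 0.988, -0.001], [-0.001, -0.0, -1.0]]
wrist_force: [0.5, -0.4, -1.6]
width: 0.0139
gripper_force: 69.0
```

```bash
sed -i "s/v=\[g\[/v=[+g[/; s/print(nm,'t0',t\[0\],v)/print(nm,'t0',t[0],np.array(v).tolist())/" h.py
python3 - <<'E'
from h import *
o=bot.observe();print(o['width'],o['gripper_force'],o['wrist_force'])
s=snap('wrist','w12.png'); plan([*NEST[85],.0235],171.1); recess(s,NEST[85],.101)
E
```

```text
0.013923442452122388 68.95068772137165 [ 0.549 -0.362 -1.615]
t 26.85 tcp [ 0.607 -0.095  0.08 ] yaw 171.2 joints [-16.  27.  -6.  57.  -0.  -8.] rz 0.01 alt -29.99 shift after turn [ 1.   1.4 56.8] dist 57.0
end+8 t0 -14.0 [46, 46, 44, 45, 46, 45, 46, 47, 46, 47, 47, 48, 49, 94, 125, 137, 137, 138, 138, 140, 139, 139, 139, 141, 140, 141, 139, 168, 213]
end-8 t0 -14.0 [46, 45, 46, 45, 46, 45, 46, 47, 46, 48, 48, 47, 49, 94, 125, 137, 138, 137, 139, 138, 139, 139, 140, 141, 141, 141, 138, 168, 214]
y+ t0 7.0 [46, 46, 46, 46, 48, 80, 114, 138, 140, 140, 140, 139, 139, 138, 137, 137, 138, 146]
y- t0 7.0 [47, 46, 46, 45, 46, 46, 46, 48, 69, 127, 138, 140, 140, 139, 139, 138, 138, 137]
```

Call:
send_rows --deltas '[[[0,0,0,-1,0.3,20,0.1],[0,0,0,0,0,18,0.1],[0,0,0,0,0,9,0.1],[0,0,0,0,0,4,0.1],[0,0,0,0,0,2,0.1],[0,0,0,0,0,1,0.1],[0,0,0,0,0,1,0.1],[0,0,0,0,0,1,0.1],[0,0,0,0,0,0.5,0.1],[0,0,0,0,0,0,0.1]]]'

```text
t: 27.85
tcp_pos: [0.608, -0.0939, 0.0242]
orientation: [[-0.988, 0.153, 0.001], [0.153, 0.988, -0.0], [-0.001, -0.0, -1.0]]
wrist_force: [-1.2, -0.6, 3.8]
width: 0.0133
gripper_force: 69.6
```

Contact is at floor height, so I release.

Call:
send_rows --deltas '[[[0,0,0,0,0,0,0.2],[0,0,0,0,0,0,0.25],[0,0,0,0,0,0,0.35],[0,0,0,0,0,0,0.35],[0,0,0,0,0,-20,0.35],[0,0,0,0,0,-40,0.35],[0,0,0,0,0,-45,0.35],[0,0,0,0,0,0,0.5],[0,0,0,0,0,0,0.5]]]'

```text
t: 28.75
tcp_pos: [0.6086, -0.0941, 0.1299]
orientation: [[-0.988, 0.153, 0.003], [0.153, 0.988, -0.001], [-0.004, -0.0, -1.0]]
wrist_force: [-0.4, 0.4, 0.0]
width: 0.0422
gripper_force: 0.0
```

Run:
```python
from h import *
s=snap('wrist','w13.png'); near(s,[*NEST[85],.03])
t=snap('top'); m=brass(t['pixels']); u,v=proj(t,[[.447,.211,.03]])[0].astype(int)
n,l,st,c=cv2.connectedComponentsWithStats(m[v-25:v+25,u-35:u+35]); print(st,c+[u-35,v-25])
q=np.zeros_like(m); q[v-25:v+25,u-35:u+35]=np.isin(l,[i for i in range(1,n) if st[i,4]>40]); print(axis(t,q,.03))
plan([.447,.211,.08],74)
```

```text
blob [ 244  129   24   56 1262] centre [ 0.586 -0.091] yaw 171.23166 L,W 42.4471321105957 17.880460739135742
[[   0    0   70   50 3253]
 [  44    7    1    1    1]
 [  30   12    2    1    2]
 [  18   15    3    1    3]
 [  22   14    2    1    2]
 [  16   20   19   12  119]
 [  37   27   19   11  120]] [[179.472 210.229]
 [189.    193.   ]
 [175.5   198.   ]
 [164.    201.   ]
 [167.5   200.   ]
 [169.496 211.328]
 [190.767 217.783]]
(array([0.44 , 0.211]), np.float32(73.76445), 106.33345031738281, 16.60591697692871)
t 28.85 tcp [ 0.607 -0.094  0.127] yaw 171.2 joints [-16.  25.  -2.  63.   0.  -7.] rz 16.2 alt -13.8 shift after turn [ 248.7 -237.5   47.2] dist 347.0
```

Call:
send_rows --deltas '[[[0,0,-1,0,0,0,0.5],[0,0,-1,0,0,0,0.5],[0,0,-1,0,0,0,0.5],[0,0,-1,0,0,0,0.5],[0,0,-1,0,0,0,0.5],[0,0,-1,0,0,0,0.5],[0,0,-1,0,0,0,0.5],[0,0,-1,0,0,0,0.5],[0,0,-1,0,0,0,0.5],[0,0,-1,0,0,0,0.5]]]'

```text
t: 29.85
tcp_pos: [0.6061, -0.0934, 0.126]
orientation: [[-0.623, -0.782, -0.004], [-0.782, 0.623, 0.001], [0.001, 0.004, -1.0]]
wrist_force: [0.9, -0.1, -0.1]
width: 0.0424
gripper_force: 0.0
```

Call:
send_rows --deltas '[[[0,0,-1,0,0,0,0.5],[0,0,-1,0,0,0,0.5],[0,0,-1,0,0,0,0.5],[0,0,-0.8,0,0,0,0.5],[0,0,0,-31,30,0,0.5],[0,0,0,-31,30,0,0.5],[0,0,0,-31,30,0,0.5],[0,0,0,-31,31,0,0.5],[0,0,0,-31,31,0,0.5],[0,0,0,-31,31,0,0.5]]]'

```text
t: 30.85
tcp_pos: [0.4805, 0.1366, 0.1265]
orientation: [[-0.276, -0.961, -0.003], [-0.961, 0.276, -0.0], [0.001, 0.003, -1.0]]
wrist_force: [0.2, 0.6, -1.0]
width: 0.0428
gripper_force: 0.0
```

Call:
send_rows --deltas '[[[0,0,0,-31,31,0,0.5],[0,0,0,-30,31,0,0.5],[0,0,0,0,0,23,0.5],[0,0,0,0,0,22,0.5],[0,0,0,0,0,0,0.5],[0,0,0,0,0,0,0.5],[0,0,0,0,0,0,0.5]]]'

```text
t: 31.55
tcp_pos: [0.4405, 0.211, 0.0837]
orientation: [[-0.276, -0.961, 0.0], [-0.961, 0.276, 0.0], [-0.0, -0.0, -1.0]]
wrist_force: [0.2, 0.7, 0.4]
width: 0.0428
gripper_force: 0.0
```

Run:
```python
from h import *
s=snap('wrist','w14.png'); c,a=near(s,[.44,.211,.03]); plan([.44,.211,.0185],253.8); print('tip',proj(s,[bot.observe()['tcp_pos']]), proj(s,[[.44,.211,.03]]))
prof(s,range(106,310,12)); p=s['pixels']
for c in (255,): print([(r,p[r,c].tolist()) for r in range(100,300,5)])
```

```text
blob [241 210  28  73 571] centre [0.45  0.238] yaw 73.59104 L,W 52.82780456542969 17.82703971862793
t 31.6 tcp [0.441 0.211 0.084] yaw -106.0 joints [ 16.  14. -24.  51.   0. -58.] rz -59.97 alt -29.97 shift after turn [ 0.2  0.8 65.5] dist 66.0
tip [[256.26  245.465]] [[257.343 207.552]]
118 248 261 254.5 14
130 240 269 254.5 6
142 240 269 254.5 11
154 241 269 255.0 14
166 240 268 254.0 29
178 241 268 254.5 28
190 241 268 254.5 28
214 241 268 254.5 17
226 241 267 254.0 6
238 241 267 254.0 5
250 241 267 254.0 5
262 241 267 254.0 6
274 241 266 253.5 5
[(100, [101, 102, 98]), (105, [100, 102, 97]), (110, [97, 96, 93]), (115, [72, 73, 72]), (120, [231, 231, 221]), (125, [255, 255, 255]), (130, [255, 255, 255]), (135, [255, 255, 255]), (140, [255, 255, 255]), (145, [255, 255, 255]), (150, [255, 255, 255]), (155, [255, 255, 254]), (160, [254, 251, 202]), (165, [254, 247, 188]), (170, [254, 247, 189]), (175, [254, 247, 189]), (180, [254, 247, 188]), (185, [254, 247, 188]), (190, [254, 247, 188]), (195, [253, 247, 188]), (200, [211, 207, 187]), (205, [219, 220, 209]), (210, [225, 227, 218]), (215, [231, 226, 203]), (220, [255, 254, 224]), (225, [255, 255, 254]), (230, [255, 255, 254]), (235, [255, 255, 253]), (240, [255, 255, 254]), (245, [255, 255, 254]), (250, [255, 255, 253]), (255, [255, 255, 253]), (260, [255, 255, 253]), (265, [255, 255, 246]), (270, [255, 255, 252]), (275, [255, 255, 250]), (280, [255, 255, 244]), (285, [111, 110, 105]), (290, [129, 127, 119]), (295, [113, 112, 107])]
```

Call:
send_rows --deltas '[[[0,0,0,2,-1,25,0.4],[0,0,0,0,0,25,0.4],[0,0,0,0,0,15,0.4],[0,0,0,0,0,0,0.4],[0,0,0,0,0,0,0.1],[0,0,0,0,0,0,0.1],[0,0,0,0,0,0,0.1],[0,0,0,0,0,0,0.1],[0,0,0,0,0,0,0.1]]]' --newtons 80

```text
t: 32.5
tcp_pos: [0.4415, 0.2091, 0.0196]
orientation: [[-0.276, -0.961, 0.002], [-0.961, 0.276, 0.0], [-0.001, -0.002, -1.0]]
wrist_force: [-0.8, -1.7, 6.4]
width: 0.0131
gripper_force: 78.7
```

Call:
send_rows --deltas '[[[0,0,0,0,0,-5,0.1],[0,0,0,0,0,-20,0.1],[0,0,0,0,0,-35,0.1],[0,0,0,0,0,-40,0.1],[0,0,0,0,0,0,0.1],[0,0,0,0,0,0,0.1]]]'

```text
t: 33.1
tcp_pos: [0.4411, 0.2093, 0.1192]
orientation: [[-0.275, -0.961, 0.002], [-0.961, 0.275, 0.001], [-0.002, -0.002, -1.0]]
wrist_force: [-0.5, -0.1, -3.0]
width: 0.0135
gripper_force: 78.4
```

Run:
```python
from h import *
o=bot.observe();print(o['width'],o['gripper_force'],o['wrist_force'])
s=snap('wrist','w15.png'); plan([*NEST[105],.079],171.1-360); p=s['pixels']
prof(s,range(126,340,10),225,290)
print([(r,p[r,255].tolist()) for r in range(240,282,3)])
```

```text
0.013534598292571717 78.41749146580696 [-0.457 -0.072 -2.969]
t 33.15 tcp [0.44  0.209 0.118] yaw -106.0 joints [ 16.  12. -22.  56.   0. -58.] rz 13.82 alt -16.18 shift after turn [-210.5 -329.3   38.9] dist 393.0
136 237 274 255.5 38
146 236 276 256.0 20
156 236 276 256.0 21
166 236 276 256.0 41
176 236 275 255.5 40
186 237 275 256.0 39
196 237 275 256.0 39
206 237 275 256.0 39
216 237 274 255.5 38
226 237 274 255.5 38
236 241 271 256.0 31
246 244 268 256.0 25
266 241 270 255.5 12
276 241 270 255.5 30
286 240 271 255.5 32
296 239 272 255.5 34
306 239 272 255.5 19
316 238 273 255.5 21
326 238 272 255.0 21
336 238 271 254.5 20
[(240, [228, 203, 138]), (243, [227, 203, 137]), (246, [227, 202, 138]), (249, [155, 151, 136]), (252, [123, 123, 117]), (255, [125, 126, 120]), (258, [160, 161, 151]), (261, [168, 170, 160]), (264, [169, 170, 161]), (267, [169, 171, 160]), (270, [169, 172, 161]), (273, [188, 174, 140]), (276, [227, 203, 137]), (279, [227, 202, 137])]
```

Call:
send_rows --deltas '[[[0,0,1,0,0,0,0.1],[0,0,1,0,0,0,0.1],[0,0,1,0,0,0,0.1],[0,0,1,0,0,0,0.1],[0,0,1,0,0,0,0.1],[0,0,1,0,0,0,0.1],[0,0,1,0,0,0,0.1],[0,0,1,0,0,0,0.1],[0,0,1,0,0,0,0.1],[0,0,1,0,0,0,0.1]]]'

```text
t: 34.15
tcp_pos: [0.4388, 0.2086, 0.1161]
orientation: [[-0.971, -0.238, -0.004], [-0.238, 0.971, -0.001], [0.004, -0.0, -1.0]]
wrist_force: [-0.4, 0.3, -2.6]
width: 0.0131
gripper_force: 78.2
```

Call:
send_rows --deltas '[[[0,0,1,0,0,0,0.1],[0,0,1,0,0,0,0.1],[0,0,1,0,0,0,0.1],[0,0,0.8,0,0,0,0.1],[0,0,0,-24,-37,0,0.1],[0,0,0,-24,-37,0,0.1],[0,0,0,-24,-37,0,0.1],[0,0,0,-24,-37,0,0.1],[0,0,0,-24,-37,0,0.1],[0,0,0,-24,-37,0,0.1]]]'

```text
t: 35.15
tcp_pos: [0.5477, -0.0338, 0.116]
orientation: [[-0.988, 0.153, -0.004], [0.153, 0.988, 0.001], [0.004, 0.001, -1.0]]
wrist_force: [0.7, -0.1, -2.3]
width: 0.0133
gripper_force: 78.5
```

Call:
send_rows --deltas '[[[0,0,0,-23,-36,0,0.1],[0,0,0,-22,-36,0,0.1],[0,0,0,-22,-35,0,0.1],[0,0,0,0,0,20,0.1],[0,0,0,0,0,18,0.1],[0,0,0,0,0,0,0.1],[0,0,0,0,0,0,0.1],[0,0,0,0,0,0,0.1]]]'

```text
t: 35.95
tcp_pos: [0.5987, -0.1481, 0.0805]
orientation: [[-0.988, 0.153, 0.0], [0.153, 0.988, 0.0], [-0.0, 0.0, -1.0]]
wrist_force: [-0.3, -0.1, -1.1]
width: 0.0136
gripper_force: 78.6
```

Run:
```python
from h import *
o=bot.observe();print(o['width'],o['gripper_force'],o['wrist_force'])
s=snap('wrist','w16.png'); plan([*NEST[105],.0235],171.1-360); recess(s,NEST[105],.121)
```

```text
0.01355355511656873 78.57009395956993 [-0.323 -0.138 -1.127]
t 36.0 tcp [ 0.599 -0.148  0.081] yaw 171.2 joints [-21.  27.  -5.  57.   0. -13.] rz 60.02 alt 30.02 shift after turn [ 2.  -1.1 57.5] dist 58.0
end+8 t0 -14.0 [38, 36, 37, 37, 36, 36, 37, 36, 36, 37, 37, 38, 39, 89, 111, 114, 112, 185, 175, 201, 117, 58, 43, 43, 45, 47, 48, 47, 46]
end-8 t0 -14.0 [37, 36, 36, 36, 36, 36, 37, 37, 37, 36, 38, 38, 39, 89, 110, 114, 113, 185, 177, 201, 119, 61, 43, 44, 44, 45, 45, 43, 45]
y+ t0 7.0 [37, 36, 36, 36, 36, 36, 65, 91, 111, 112, 112, 112, 112, 112, 112, 112, 113, 132]
y- t0 7.0 [36, 36, 37, 36, 37, 37, 38, 57, 78, 110, 112, 111, 112, 111, 111, 112, 112, 112]
```

Call:
send_rows --deltas '[[[0,0,0,-1,-1.4,20,0.1],[0,0,0,0,0,18,0.1],[0,0,0,0,0,9,0.1],[0,0,0,0,0,4,0.1],[0,0,0,0,0,2,0.1],[0,0,0,0,0,1,0.1],[0,0,0,0,0,1,0.1],[0,0,0,0,0,1,0.1],[0,0,0,0,0,1,0.1],[0,0,0,0,0,0,0.1]]]'

```text
t: 37.0
tcp_pos: [0.5999, -0.1501, 0.0246]
orientation: [[-0.988, 0.153, 0.001], [0.153, 0.988, -0.0], [-0.001, -0.0, -1.0]]
wrist_force: [-2.3, 0.9, 4.3]
width: 0.0129
gripper_force: 79.5
```

Call:
send_rows --deltas '[[[0,0,0,0,0,0,0.2],[0,0,0,0,0,0,0.25],[0,0,0,0,0,0,0.35],[0,0,0,0,0,0,0.35],[0,0,0,0,0,-20,0.35],[0,0,0,0,0,-40,0.35],[0,0,0,0,0,-45,0.35],[0,0,0,0,0,-40,0.35],[0,0,0,0,0,0,0.5],[0,0,0,0,0,0,0.5]]]'

```text
t: 38.0
tcp_pos: [0.6003, -0.1503, 0.1696]
orientation: [[-0.988, 0.153, 0.003], [0.153, 0.988, -0.001], [-0.003, -0.001, -1.0]]
wrist_force: [-0.7, -0.5, -1.0]
width: 0.0423
gripper_force: 0.0
```

Run:
```python
from h import *
s=snap('wrist'); t=snap('scene'); b=t['pixels'][170:290,240:400]
im=np.hstack([cv2.resize(s['pixels'][80:272,100:440],(440,248),interpolation=cv2.INTER_CUBIC),cv2.resize(b,(330,248),interpolation=cv2.INTER_CUBIC)])
cv2.imwrite('pics/fin.png',im[:,:,::-1])
for k in NEST: near(s,[*NEST[k],.035],.032)
```

```text
blob [ 115  147   30   52 1151] centre [ 0.581 -0.26 ] yaw 170.96863 L,W 46.29800033569336 23.11611557006836
blob [182 134  24  77 867] centre [ 0.59  -0.204] yaw 171.01474 L,W 69.12972259521484 18.53900909423828
blob [ 247  113   21   59 1152] centre [ 0.572 -0.145] yaw 170.79181 L,W 50.071041107177734 17.27326774597168
blob [ 308  125   25   97 1811] centre [ 0.609 -0.094] yaw 171.237 L,W 87.43112182617188 18.30281639099121
```

View pics/fin.png

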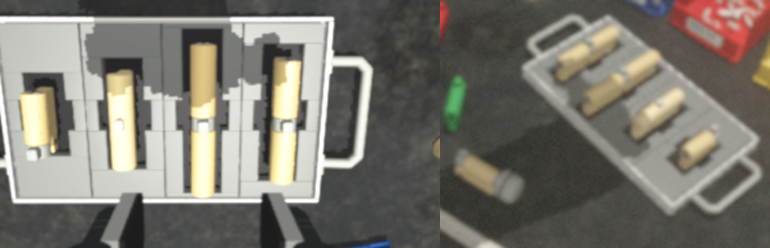

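All four stand upright in their own recesses: left to right 45, 66, 105 and 85 at crop x 38, 122, 203 and 284. The knob cylinder in view hasn't moved, and the gripper is clear. I'm handing in.

```bash
python3 -c "
from h import *
print(bot.sign_off())"
```

```text
the job is handed in; nothing more can be done
None
```

I placed the four key cylinders upright, each in the nest made for its length, left both knob cylinders untouched, and handed the job in at about 38 s; no verdict was shown.

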